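# Lock up the stall's cash box

### The arm

A 7-joint arm with a two-finger parallel gripper is mounted at the origin on the work surface. World frame = base frame: x ahead of the robot, y to its left, z up, the work surface at z = 0. Lengths are in m, angles in rad, forces in N, time in s.
With the tool pointing down it reaches from about 0.4 to 0.85 m from the base axis. Payload 10.4 kg.
Tool frame: the origin (TCP) lies on the front face of the gripper's body, between the roots of the fingers; the fingertips stand 73 mm ahead of it and the grasp point (between the pads) lies 54 mm ahead of it; x points along the fingers, y is the direction in which the jaws open and shut, and the axes are right-handed (so a half turn about x gives the same grasp; the last joint's range is limited). The gripper opens to 85 mm and grips with 20 to 120 N. Pads are 22 mm wide; open, the fingers measure 114 mm over their backs; the gripper's body (76 mm by 85 mm) begins 54 mm behind the grasp point. The pads swing forward as they close: fully open they stand 13 mm farther back than shut.
Start: joints at [-1.196, 0.332, -0.065, 1.46, 0.022, 1.35, -0.088], TCP at [0.242, 0.576, 0.304] pointing down, gripper open.
Joint ranges: [-2.6, 2.6], [-0.5, 2.12], [-1.47, 1.34], [0.16, 2.42], [-1.27, 4.41], [0.06, 2.06], [-2.6, 2.6]. Speed limits (rad/s): [2.22, 2.22, 2.79, 2.79, 3.14, 3.14, 3.14].

### API

Orientations are given as a unit quaternion [x, y, z, w].
In Python, from workcell import manip gives the robot as it stands. The module is installed in compiled form; this text tells all that it offers.
- The arm moves only by the tool arm_command, never from a script. Its argument "moves" is a list that holds one entry, the list of rows, each a list of 5 numbers: the closure, from 0 (fully open) to 1 (shut), then the shift along the tool's x, y, z in units of 25 mm (1.0 is 25 mm), then the turn about the tool's x in degrees. A call has 1 to 12 rows; each row shifts and turns the commanded pose from where the row before left it, along the tool's axes as they then stand; what a row does not reach is not made up. A row lasts 1/12 s, in which the tool goes at most 41.7 mm and 7.16 degrees, less where a joint would pass 70% of its speed; a pose out of reach is approached as far as the arm can. A call is refused whole if a number of a shift passes 1 or a number of a turn 7.16, either way. A call with a gripper value outside its range is refused whole. The fingers move at their own pace and stop on an object; "force" is the grip in N (left out, the last holds). Time passes only in rows, so rows that do not move let the fingers close. It gives the time, the measured TCP pose, the force and the opening at its end, in the units of the state.
- manip.get_obs(): the state, without advancing time (a new reading comes with each control period).
- manip.camera(name): name is "scene" or "side" or "wrist"; returns the picture (384x512x3 uint8, red, green, blue); there is no depth.
- manip.camera_info(name): a dict with "vfov" (degrees; the focal length in pixels is half the picture's height over the tangent of half this angle, whatever the lens; pixels are square), "cx", "cy" (the principal point, pixels), "pose" (4x4, takes a point from camera to world coordinates). Camera axes: x right, y down, z forward; pixel columns grow to the right and rows downward; lengths in m; the calibration is good to about 2 mm. The wrist camera is an equidistant fisheye: a pixel r from the principal point sees the ray r / f radians off the axis. A picture is of the moment at which its call begins: read the wrist's pose just before it. camera_info takes no time and is no camera call; for the wrist camera it gives the pose at the moment of the call.
- manip.hand_in(): hands the job in, once; it reports no verdict.
Trained networks look in the newest picture that a camera, given by its name, has taken for a name from the list of things; names that differ only in an ending like _2 or _b are one class to them, and where a whole thing is asked for, a point or a joint stands for the part that bears it (a point fixed in the world has none). Each returns a list of dicts, best first, with "confidence" (0 to 1); they miss things now and then, are a little off and sometimes report something else, mostly with a low value. They report only what shows in the picture. A call takes as long as a camera call.
- manip.regions_of(query, camera): "mask" (384x512 bool, what is visible of it) and "rect" ([left, top, right, bottom] in pixels, round what is visible of it).
- manip.pinpoint(query, camera): "pixel" ([row, column] in pixels: a listed point, or the origin of a listed thing).
The state is a dict: "clock": time; "joint_pos": joint angles; "joint_velocities": joint speeds; "tau": joint torques, N m; "position": TCP position; "ee_rot": TCP orientation; "ft_force": force on the tool from outside, world axes, zero at the start; "torque": the same for the moment, N m; "grip_width": opening from 0.0 (shut) to 1.0 (fully open).
Only numpy, scipy, OpenCV 4.12 (cv2) and the standard library are available. Lean on these libraries where they do the work, as an engineer would, in place of code of your own. Each camera call takes 0.05 s, during which the arm holds its last target.

### The job

Lock up the wooden cash box on the market stall: ease its lid down fully shut without slamming it, swing the open lock shackle round so that its free leg stands over the ring on the lid, and press the shackle down through the ring into the brass lock body until it clicks and stays down. Leave the box locked, let go of it, and do not disturb the wooden pot, bowl, cup and spoon beside it.

Things in the scene. Friction and masses are not known exactly. Their poses are not given: they have to be found in the camera images.
- cashbox: wooden cash box, fixed to the table, 160 deep (x) x 250 wide (y) x 78 high with the lid off; origin at the centre of its underside; x points from the lock side (front, towards the robot) to the hinge side, y along the front, z up. The brass lock body (26 deep, 54 wide, 46 high, top face 90 above the table) is screwed to the middle of the front, its centre plane 22 in front of the front face.
- lid_hinge (a point): middle of the lid's hinge line, at the box's far top edge (x = +80, z = 78 in the box's frame, mm)
- lid_edge (a point): middle of the lid's free front edge, on the lid's outer (upper) face, 160 from the hinge line; the lid is a 14 thick board 250 wide, its outer face 14 above the hinge line when shut (92 above the table). A 22 wide, 3 thick steel strap lies on the outer face and sticks out past this edge, centred 14 to the -y side of the middle.
- lid_ring (a point): centre of the top of the flat steel ring (hole 13, outside 26, 3 thick) at the end of that strap; with the lid shut it lies just above the hole in the lock body, its top 95 above the table
- lid (a joint): lid's angle in rad: 0 shut, grows as it opens up and back. A friction hinge: about 0.5 N m (3 to 4 N at the front edge), the lid stays where it is left and must be pushed all the way down
- lock_hole (a point): centre of the mouth of the hole (12 x 11) in the lock body's top face, for the shackle's free leg (toe)
- shackle_heel (a point): where the shackle's long leg (heel) enters the top of the lock body; the shackle turns about the vertical line through this point. It is 28 to the +y side of lock_hole
- shackle_top (a point): top of the shackle's bow, midway between its legs. The shackle is a steel U of round bar 8 thick, legs 28 apart centre to centre, the bow a half circle; raised, its top is 144 above the table, locked 120. The bow can be pinched across the bar from above or pushed
- shackle_toe (a point): rounded lower end of the shackle's free leg; raised it is 98 above the table (3 clear of the ring), so it swings freely over the ring of the shut lid
- swivel (a joint): turn of the shackle about its heel in rad, seen from above: 0 = toe exactly over lock_hole (shackle in the plane of the box's front), positive = toe swung out towards the robot side (1.57: straight out from the box), range -1.0 to 1.9. Light friction (about 1 N at the toe), no stop or detent at 0; the toe finds the hole when within about 0.15 rad. The lid cannot shut under a shackle that is already swung over
- shackle (a joint): how far the shackle is pressed down, m: 0 raised, 0.024 clicked and locked, 0.026 hard stop. A spring lifts it (3 N raised, 5 N down); from about 0.012 on the toe also pushes the pawl aside, 8 to 10 N in all, and it must go just past 0.024 for the click. Let go before the click and it springs up again; once clicked it stays down and cannot be pulled up or swung open. Swung out of line, the toe meets the ring or the lock body and will not go in
- sugar_pot: bystander, dark turned wooden pot with knob lid, 90 across, 109 high, stands loose; origin at the centre of its underside
- bowl: bystander, light wooden bowl, 130 across, 55 high, loose; origin at the centre of its underside
- cup: bystander, wooden cup with a handle, 74 across, 75 high, loose; origin at the centre of its underside
- spoon: bystander, wooden spoon 220 long, 50 across the bowl, lying loose along its x; origin at its middle, on the table

How it is judged:
On the way, in this order (a step that is already met when the one before it is completed fails the run):
1. the lid is fully shut while the shackle is still up (value of joint lid below 0.02 rad and value of joint shackle below 0.005 m), for 0.1 s.
2. with the lid shut, the shackle is swung round so that its toe stands over the ring and the hole (value of joint lid below 0.02 rad and value of joint swivel between -0.15 and 0.15 rad and value of joint shackle below 0.018 m), for 0.05 s.
At the end, for the whole second after the job is handed in: The lid is shut (within 0.02 rad) and the shackle is clicked down in the lock body (at least 22.5 mm of its 24 mm) with its toe through the lid's ring (within 6 mm of the ring's centre line and 5 mm of the hole's), staying so with nothing touching it (value of joint lid below 0.02 rad and value of joint shackle above 0.0225 m and horizontal distance between shackle_toe and lid_ring below 0.006 m and horizontal distance between shackle_toe and lock_hole below 0.005 m).
It fails at once if the lid was slammed (over 2.5 rad/s while closing) (velocity of joint lid below -2.5 rad/s).
It fails at once if the sugar pot was moved by over 30 mm or tipped (distance of sugar_pot from where it was at the start of the episode above 0.03 m or angle between sugar_pot's own z axis and vertical above 0.5 rad).
It fails at once if the bowl was moved by over 30 mm or tipped (distance of bowl from where it was at the start of the episode above 0.03 m or angle between bowl's own z axis and vertical above 0.5 rad).
It fails at once if the cup was moved by over 30 mm or tipped (distance of cup from where it was at the start of the episode above 0.03 m or angle between cup's own z axis and vertical above 0.5 rad).
It fails at once if the spoon was moved by over 30 mm (distance of spoon from where it was at the start of the episode above 0.03 m).
It also fails if it takes over 53 s, if anything falls off the work surface, if the arm or the gripper's body presses on something with over 40 N, if the wrist force passes 120 N, or if a joint passes its speed limit or range.

## Working session

There is one attempt and no reset: what is moved stays moved. The work goes in short steps, Python scripts to look and compute and a tool call to move; the robot and the scene stay as the last step left them, time stands still between calls to the robot, and variables do not carry over. Pictures are saved under pics/ and viewed, and the job is handed in when it is done.

Besides the shell and the picture viewer there is one more tool, called after ">>>" as a command line: name --argument value ..., lists and objects as JSON in quotes. arm_command: Moves the arm, as the interface text tells. Its arguments: {"type":"object","properties":{"moves":{"type":"array","items":{"type":"array","items":{"type":"array","items":{"type":"number"}}}},"force":{"type":"number"}},"required":["moves"]}

```bash
mkdir -p pics; cat > h.py <<'E'
import numpy as np, cv2
from workcell import manip
def snap(cam,fn):
    im=manip.camera(cam); cv2.imwrite('pics/'+fn,cv2.cvtColor(im,cv2.COLOR_RGB2BGR)); return im
def ray(cam,row,col,info=None):
    i=info or manip.camera_info(cam); P=np.array(i['pose']); f=192/np.tan(np.radians(i['vfov'])/2)
    x,y=col-i['cx'],row-i['cy']
    if cam=='wrist':
        r=np.hypot(x,y); t=r/f; d=np.array([np.sin(t)*x/max(r,1e-9),np.sin(t)*y/max(r,1e-9),np.cos(t)])
    else:
        d=np.array([x/f,y/f,1.]); d/=np.linalg.norm(d)
    return P[:3,3],P[:3,:3]@d
def atz(cam,row,col,z,info=None):
    o,d=ray(cam,row,col,info); return o+d*(z-o[2])/d[2]
def proj(cam,p,info=None):
    i=info or manip.camera_info(cam); P=np.array(i['pose']); f=192/np.tan(np.radians(i['vfov'])/2)
    q=P[:3,:3].T@(np.array(p)-P[:3,3])
    if cam=='wrist':
        r=np.hypot(q[0],q[1]); t=np.arctan2(r,q[2]); return i['cy']+f*t*q[1]/r, i['cx']+f*t*q[0]/r
    return i['cy']+f*q[1]/q[2], i['cx']+f*q[0]/q[2]
def tri(rs):
    A=0;b=0
    for o,d in rs:
        M=np.eye(3)-np.outer(d,d); A=A+M; b=b+M@o
    return np.linalg.solve(A,b)
E
python3 - <<'E'
from h import *
o=manip.get_obs()
for k in o: print(k,np.round(o[k],3))
for c in ['scene','side','wrist']:
    i=manip.camera_info(c); print(c,i['vfov'],i['cx'],i['cy'],np.round(i['pose'],3).tolist())
    snap(c,c+'0.png')
for q in ['cashbox','lid_hinge','lid_edge','lid_ring','lock_hole','shackle_heel','shackle_top','shackle_toe','sugar_pot','bowl','cup','spoon']:
    print(q,[(c,[(np.round(d['pixel'],1).tolist(),round(d['confidence'],2)) for d in manip.pinpoint(q,c)[:2]]) for c in ['scene','side']])
print(manip.get_obs()['clock'])
E
```

```text
clock 0.0
joint_pos [-1.196  0.333 -0.065  1.461  0.022  1.35  -0.088]
joint_velocities [ 0.     0.     0.003 -0.001  0.001  0.     0.   ]
tau [ 1.0000e-03 -6.2544e+01  5.0000e-02 -3.9161e+01  1.6000e-02  1.0000e-02
  0.0000e+00]
position [0.242 0.576 0.303]
ee_rot [ 0.139  0.693 -0.14   0.693]
ft_force [-0.038 -0.457 -0.128]
torque [-0.019 -0.002 -0.031]
grip_width 0.996
scene 50.53798909935915 256.95794984396684 181.1314390597166 [[0.69, 0.597, -0.41, 1.023], [0.724, -0.56, 0.402, -0.479], [0.01, -0.574, -0.819, 1.024], [0.0, 0.0, 0.0, 1.0]]
side 49.69162202570193 256.6330156657476 196.14104932342266 [[0.977, -0.082, 0.198, 0.34], [-0.213, -0.485, 0.848, -0.866], [0.026, -0.87, -0.491, 0.631], [0.0, 0.0, 0.0, 1.0]]
wrist 65.70646984690485 251.84240666526273 194.0416138050071 [[0.386, 0.876, 0.288, 0.167], [0.922, -0.367, -0.123, 0.607], [-0.002, 0.313, -0.95, 0.375], [0.0, 0.0, 0.0, 1.0]]
cashbox [('scene', [([212.9, 266.7], 0.75)]), ('side', [([245.0, 282.1], 0.82)])]
lid_hinge [('scene', [([216.1, 281.3], 0.76)]), ('side', [([216.2, 315.8], 0.89)])]
lid_edge [('scene', [([167.0, 
[... 247 characters left out ...]
174.2, 243.8], 0.52), ([166.0, 252.1], 0.26)]), ('side', [([212.8, 241.6], 0.61), ([356.7, 323.0], 0.32)])]
shackle_top [('scene', [([155.2, 239.6], 0.62), ([166.6, 254.9], 0.33)]), ('side', [([199.7, 237.5], 0.64), ([217.4, 313.9], 0.26)])]
shackle_toe [('scene', [([166.0, 233.6], 0.65)]), ('side', [([213.1, 229.9], 0.46)])]
sugar_pot [('scene', [([141.5, 357.1], 0.94)]), ('side', [([171.2, 253.5], 0.9)])]
bowl [('scene', [([120.4, 322.4], 0.97)]), ('side', [([175.2, 214.6], 0.93)])]
cup [('scene', [([284.5, 162.2], 0.78), ([165.7, 234.1], 0.23)]), ('side', [([352.9, 319.7], 0.59)])]
spoon [('scene', [([254.5, 130.3], 0.64)]), ('side', [([373.8, 248.5], 0.94), ([215.8, 312.2], 0.49)])]
1.35
```

View pics/scene0.png

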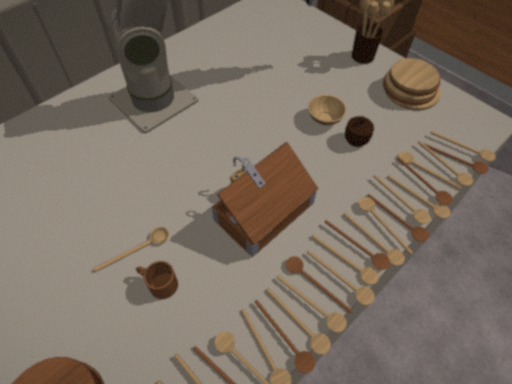

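View pics/side0.png

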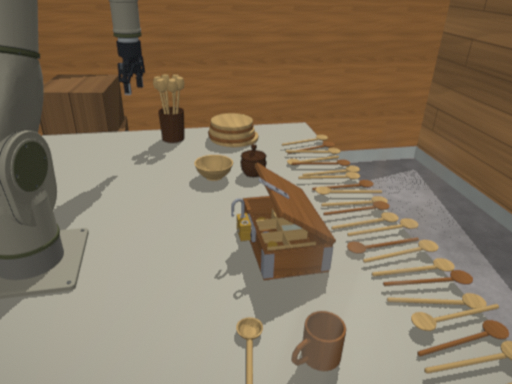

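View pics/wrist0.png

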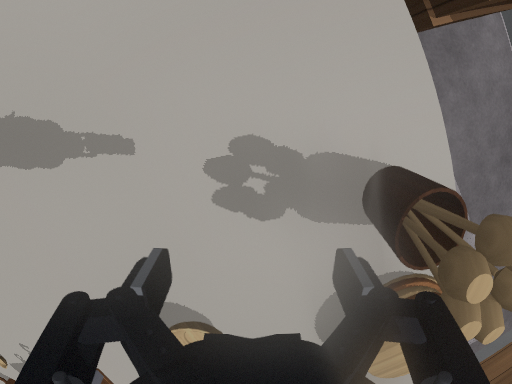

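```bash
python3 - <<'E'
from h import *
S={'cashbox':([212.9, 266.7],[245.0, 282.1]),'hinge':([216.1, 281.3],[216.2, 315.8]),'edge':([167.0, 254.4],[185.1, 267.7]),'ring':([163.3, 243.9],[181.7, 261.1]),'hole':([178.4, 234.3],[221.1, 246.7]),'heel':([174.2, 243.8],[212.8, 241.6]),'top':([155.2, 239.6],[199.7, 237.5]),'toe':([166.0, 233.6],[213.1, 229.9]),'pot':([141.5, 357.1],[171.2, 253.5]),'bowl':([120.4, 322.4],[175.2, 214.6]),'cup':([284.5, 162.2],[352.9, 319.7]),'spoon':([254.5, 130.3],[373.8, 248.5])}
P={}
for k,(a,b) in S.items():
    p=tri([ray('scene',*a),ray('side',*b)]); P[k]=p
    print(k,np.round(p,4),'err',np.round(np.array(proj('scene',p))-a,1),np.round(np.array(proj('side',p))-b,1))
E
```

```text
cashbox [ 0.608  -0.0299 -0.0063] err [-0.4 -0. ] [0.3 0.3]
hinge [ 0.6814 -0.0516  0.0889] err [ 0.3 -0. ] [-0.2 -0.2]
edge [ 0.5605 -0.0362  0.1769] err [-0.4 -0. ] [0.3 0.3]
ring [ 0.5413 -0.0556  0.1956] err [-1.3 -0.1] [1.1 1.1]
hole [ 0.5073 -0.0627  0.0985] err [-0.8 -0. ] [0.7 0.7]
heel [ 0.5064 -0.0267  0.0945] err [-3.  -0.2] [2.5 2.5]
top [ 0.4879 -0.0231  0.1411] err [1.3 0.1] [-1.1 -1.1]
toe [ 0.474  -0.0358  0.105 ] err [-2.  -0.2] [1.7 1.7]
pot [0.6198 0.3746 0.0073] err [-1.4 -0.1] [1. 1.]
bowl [0.4834 0.3561 0.0134] err [-0.9 -0.1] [0.7 0.7]
cup [ 0.5818 -0.383   0.007 ] err [-0.3  0.1] [0.3 0.3]
spoon [ 0.4469 -0.394  -0.0043] err [-0.7  0.1] [0.8 0.8]
```

The lid is about half open. The shackle on the front is swung out towards the robot, and the cup, spoon, bowl and pot are well clear of the box. Next I'll fit the box pose and both joints to all the pinpoints.

```bash
cat > fit.py <<'E'
from h import *
from scipy.optimize import least_squares
from scipy.spatial.transform import Rotation as R
def model(v,sh=0.):
    x,y,yaw,lid,sw=v
    c,s=np.cos(yaw),np.sin(yaw)
    T=lambda p: np.array([x+c*p[0]-s*p[1],y+s*p[0]+c*p[1],p[2]])
    L=lambda r,h,yy: (.08-r*np.cos(lid)+h*np.sin(lid)*1.0, yy, .078+r*np.sin(lid)+h*np.cos(lid))
    # outer-face normal at angle lid: (sin,cos)
    tw=lambda r:(-.102-r*np.sin(sw), .014-r*np.cos(sw))
    D={'cashbox':(0,0,0),'lid_hinge':(.08,0,.078),'lid_edge':L(.16,.014,0),'lid_ring':L(.182,.017,-.014),
     'lock_hole':(-.102,-.014,.09),'shackle_heel':(-.102,.014,.09),'shackle_top':(*tw(.014),.144-sh),'shackle_toe':(*tw(.028),.098-sh)}
    return {k:T(p) for k,p in D.items()}
def fit(obs,v0,infos,fix=None,sh=0.):
    # obs: list of (cam,name,row,col,weight)
    def f(v):
        m=model(v,sh); r=[]
        for c,n,a,b,w in obs:
            p=proj(c,m[n],infos[c]); r+=[w*(p[0]-a),w*(p[1]-b)]
        return np.array(r)
    s=least_squares(f,v0,loss='soft_l1',f_scale=1.5,x_scale=[.01,.01,.1,.1,.1]); return s.x,f(s.x).reshape(-1,2)
E
cat > a.py <<'E'
from fit import *
S={'cashbox':([212.9, 266.7],[245.0, 282.1]),'lid_hinge':([216.1, 281.3],[216.2, 315.8]),'lid_edge':([167.0, 254.4],[185.1, 267.7]),'lid_ring':([163.3, 243.9],[181.7, 261.1]),'lock_hole':([178.4, 234.3],[221.1, 246.7]),'shackle_heel':([174.2, 243.8],[212.8, 241.6]),'shackle_top':([155.2, 239.6],[199.7, 237.5]),'shackle_toe':([166.0, 233.6],[213.1, 229.9])}
obs=[];
for k,(a,b) in S.items(): obs+=[('scene',k,*a,1),('side',k,*b,1)]
inf={c:manip.camera_info(c) for c in ['scene','side']}
v,r=fit(obs,[.608,-.04,0,.65,1.3],inf); print(np.round(v,4))
for o,q in zip(obs,r): print(o[0],o[1],np.round(q,1))
for k,p in model(v).items(): print(k,np.round(p,4))
o=manip.get_obs(); print(np.round(R.from_quat(o['ee_rot']).as_matrix(),3))
print('jar',atz('scene',60,365,0),atz('side',137,172,0))
print('spoon tops', tri([ray('scene',5,375),ray('side',85,170)]))
E
python3 a.py
python3 -c "
import cv2
for f,(r,c) in {'scene0':(180,255),'side0':(215,270)}.items():
    a=cv2.imread('pics/'+f+'.png')[r-60:r+60,c-80:c+80]; cv2.imwrite('pics/'+f+'z.png',cv2.resize(a,None,fx=5,fy=5,interpolation=cv2.INTER_CUBIC))"
```

```text
[ 6.0510e-01 -3.8600e-02 -1.0000e-04  5.8680e-01  1.4097e+00]
scene cashbox [-0.4 -2.8]
side cashbox [0.4 0.3]
scene lid_hinge [0.3 4.1]
side lid_hinge [ 0.6 -0.9]
scene lid_edge [-0.4 -0.9]
side lid_edge [0.3 0.2]
scene lid_ring [-1.   1.2]
side lid_ring [1.4 1.4]
scene lock_hole [-1.9  1.7]
side lock_hole [ 1.6 -1.9]
scene shackle_heel [-3.2 -0.5]
side shackle_heel [3.7 1. ]
scene shackle_top [ 1.7 -0.6]
side shackle_top [-1.5 -0.2]
scene shackle_toe [-1.4  2. ]
side shackle_toe [2.6 1.8]
cashbox [ 0.6051 -0.0386  0.    ]
lid_hinge [ 0.6851 -0.0386  0.078 ]
lid_edge [ 0.5596 -0.0386  0.1782]
lid_ring [ 0.543  -0.0526  0.1929]
lock_hole [ 0.5031 -0.0526  0.09  ]
shackle_heel [ 0.5031 -0.0246  0.09  ]
shackle_top [ 0.4893 -0.0268  0.144 ]
shackle_toe [ 0.4755 -0.0291  0.098 ]
[[ 0.     0.387  0.922]
 [ 0.     0.922 -0.387]
 [-1.     0.    -0.   ]]
jar [0.38043766 0.72962664 0.        ] [0.35793864 0.7616203  0.        ]
spoon tops [0.36392909 0.72534485 0.22296917]
```

```bash
python3 -c "
import cv2,numpy as np
a=[cv2.resize(cv2.imread('pics/'+f+'z.png'),(400,300)) for f in ('scene0','side0')]
cv2.imwrite('pics/z.png',np.hstack(a))"
```

```text
(no output)
```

View pics/z.png

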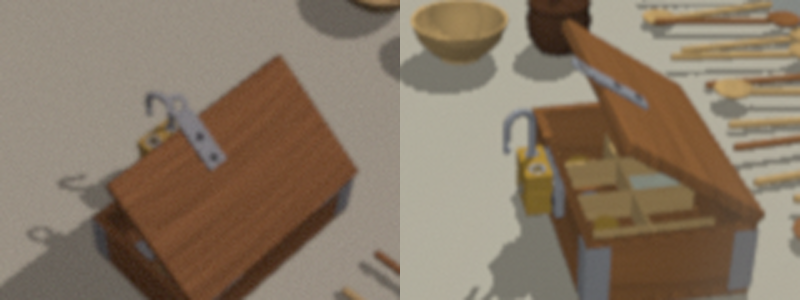

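The fit puts the box at about (0.605, -0.039) with yaw near 0, the lid at 0.59 rad and the swivel at 1.4. The spoon jar is well clear of the path. I'll move over now with the fingers closing.

>>> arm_command --moves '[[[1, 0, -0.92, 0.98, 0], [1, 0, -0.92, 0.98, 0], [1, 0, -0.92, 0.98, 0], [1, 0, -0.92, 0.98, 0], [1, 0, -0.92, 0.98, 0], [1, 0, -0.92, 0.98, 0], [1, 0, -0.92, 0.98, 0], [1, 0, -0.92, 0.98, 0], [1, 0, -0.92, 0.98, 0], [1, 0, -0.92, 0.98, 0], [1, 0, -0.92, 0.98, 0], [1, 0, -0.92, 0.98, 0]]]' --force 40

```text
clock: 2.35
position: [0.4066, 0.2063, 0.3042]
ee_rot: [0.14, 0.693, -0.139, 0.693]
ft_force: [1.5, 0.2, -0.3]
grip_width: 0.001
```

>>> arm_command --moves '[[[1, 0, -0.92, 0.95, 0], [1, 0, -0.92, 0.95, 0], [1, 0, -0.92, 0.95, 0], [1, 0, -0.92, 0.95, 0], [1, 0, -0.92, 0.95, 0], [1, 0, -0.92, 0.95, 0], [1, 0, -0.92, 0.95, 0], [1, 0, 0, 0, -5.7], [1, 0, 0, 0, -5.7], [1, 0, 0, 0, -5.7], [1, 0, 0, 0, -5.7], [1, 0, 0, 0, 0]]]'

```text
clock: 3.35
position: [0.4971, -0.005, 0.304]
ee_rot: [-0.002, 0.707, 0.002, 0.707]
ft_force: [-0.1, 1.0, 0.2]
grip_width: -0.0
```

```bash
cat > look.py <<'E'
import sys
from fit import *
fn=sys.argv[1]
o=manip.get_obs(); print(o['clock'],np.round(o['position'],4),np.round(R.from_quat(o['ee_rot']).as_matrix(),3).tolist(),np.round(o['ft_force'],2),o['grip_width'])
wi=manip.camera_info('wrist'); import json; json.dump({k:(np.array(v).tolist()) for k,v in wi.items()},open('wi.json','w'))
im=snap('wrist',fn)
for q in sys.argv[2:]:
    print(q,[(np.round(d['pixel'],1).tolist(),round(d['confidence'],2)) for d in manip.pinpoint(q,'wrist')[:2]])
E
python3 look.py w1.png lid_edge lid_ring lock_hole shackle_heel shackle_top shackle_toe
```

```text
3.35 [ 0.4971 -0.005   0.304 ] [[0.0, -0.005, 1.0], [0.0, 1.0, 0.005], [-1.0, 0.0, 0.0]] [-0.08  1.02  0.16] -3.570247738070761e-05
lid_edge [([291.1, 210.5], 0.93)]
lid_ring [([284.5, 190.4], 0.56)]
lock_hole [([188.9, 206.6], 0.93), ([183.9, 231.5], 0.23)]
shackle_heel [([186.0, 232.7], 0.64), ([229.8, 471.7], 0.51)]
shackle_top [([186.1, 227.9], 0.95)]
shackle_toe [([163.0, 223.5], 0.68)]
```

View pics/w1.png

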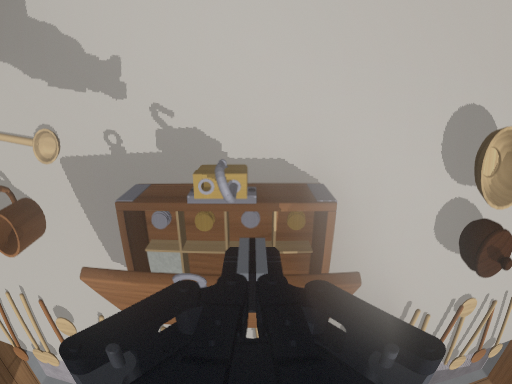

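The wrist view shows the box head-on, with the lock hole at about (row 186, col 206). The shackle runs from its toe (162, 222) to its heel (198, 231). I'll refit with the wrist points included.

```bash
cat > b.py <<'E'
from fit import *
import json
exec(open('a.py').read().split("v,r=fit")[0].split("import *")[1])
W={'lid_edge':(291.1,210.5),'lid_ring':(284.5,190.4),'lock_hole':(188.9,206.6),'shackle_top':(186.1,227.9),'shackle_toe':(163.0,223.5)}
inf['wrist']=json.load(open('wi.json'))
for k,a in W.items(): obs.append(('wrist',k,*a,1.5))
for ob in (obs,[o for o in obs if o[0]=='wrist']):
    v,r=fit(ob,[.608,-.04,0,.65,1.3],inf); print(np.round(v,4))
    for o,q in zip(ob,r): 
        if o[0]=='wrist' :print(o[0],o[1],np.round(q/1.5,1))
v,r=fit(obs,[.608,-.04,0,.65,1.3],inf)
im=cv2.imread('pics/w1.png')
for k,p in model(v).items():
    print(k,np.round(p,4)); a=proj('wrist',p,inf['wrist']); cv2.circle(im,(int(round(a[1]*1)),int(round(a[0]))),2,(0,0,255),-1)
c=im[130:330,100:360]; cv2.imwrite('pics/w1f.png',cv2.resize(c,None,fx=3,fy=3))
E
python3 b.py
```

```text
[ 0.6048 -0.038  -0.009   0.6128  1.2626]
wrist lid_edge [-0.5  0.9]
wrist lid_ring [-0.1 -1.1]
wrist lock_hole [-1.9  0. ]
wrist shackle_top [ 4.8 -2.6]
wrist shackle_toe [-0.   1.3]
[ 0.6044 -0.0376 -0.0082  0.6159  1.2361]
wrist lid_edge [-0.3  1.3]
wrist lid_ring [ 0.2 -0.8]
wrist lock_hole [-2.3  0.3]
wrist shackle_top [ 4.5 -2.7]
wrist shackle_toe [-0.2  0.9]
cashbox [ 0.6048 -0.038   0.    ]
lid_hinge [ 0.6848 -0.0387  0.078 ]
lid_edge [ 0.562  -0.0376  0.1815]
lid_ring [ 0.5456 -0.0515  0.1966]
lock_hole [ 0.5027 -0.0511  0.09  ]
shackle_heel [ 0.503  -0.0231  0.09  ]
shackle_top [ 0.4896 -0.0272  0.144 ]
shackle_toe [ 0.4762 -0.0313  0.098 ]
```

View pics/w1f.png

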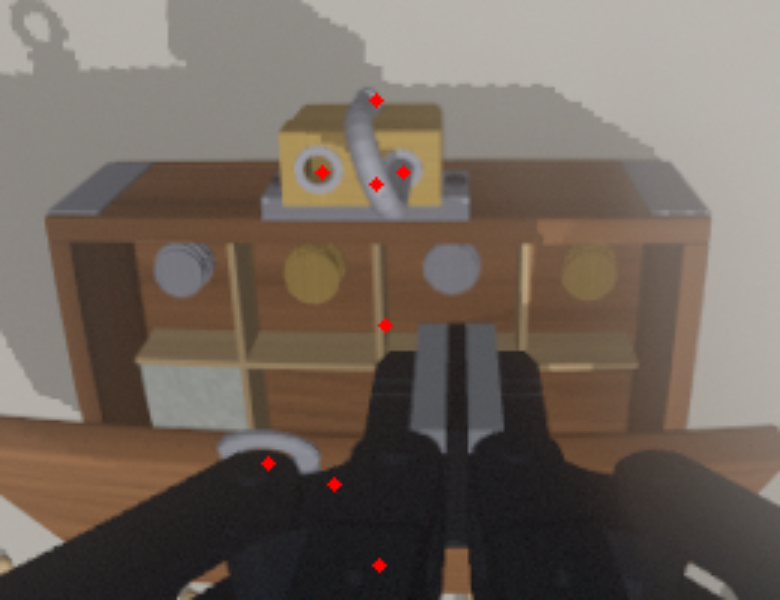

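The fit overlays well, with the hole, heel and toe on target. Now I'll go over the lid at y = -0.005, beside the strap, and ease it down.

>>> arm_command --moves '[[[1, 0, 0, 1, 0], [1, 0, 0, 1, 0], [1, 0, 0, 1, 0], [1, 0, 0, 1, 0], [1, 0.5, 0, 0, 0], [1, 0.5, 0, 0, 0], [1, 0.5, 0, 0, 0], [1, 0.5, 0, 0, 0]]]'

```text
clock: 4.37
position: [0.5962, -0.005, 0.2525]
ee_rot: [0.0, 0.707, -0.0, 0.707]
ft_force: [-0.7, 0.5, -0.9]
grip_width: -0.001
```

>>> arm_command --moves '[[[1, 0.3, 0, 0, 0], [1, 0.3, 0, 0, 0], [1, 0.3, 0, 0, 0], [1, 0.3, 0, 0, 0], [1, 0.3, 0, 0, 0], [1, 0.3, 0, 0, 0]]]'

```text
clock: 4.87
position: [0.5973, -0.0049, 0.2087]
ee_rot: [0.0, 0.707, 0.0, 0.707]
ft_force: [-1.1, 0.6, 3.8]
grip_width: -0.003
```

>>> arm_command --moves '[[[1, 0.3, 0, 0, 0], [1, 0.3, 0, 0, 0], [1, 0.3, 0, 0, 0], [1, 0.3, 0, 0, 0], [1, 0.25, 0, 0, 0], [1, 0.2, 0, 0, 0], [1, 0, 0, 0, 0]]]'

```text
clock: 5.45
position: [0.5967, -0.0049, 0.1662]
ee_rot: [-0.0, 0.708, -0.0, 0.707]
ft_force: [0.6, 0.5, 0.1]
grip_width: 0.001
```

>>> arm_command --moves '[[[1, 0.1, 0, 0, 0], [1, 0.1, 0, 0, 0], [1, 0, 0, 0, 0]]]'

```text
clock: 5.7
position: [0.5974, -0.005, 0.1646]
ee_rot: [0.0, 0.707, 0.0, 0.707]
ft_force: [-9.0, -0.3, 18.5]
grip_width: -0.0
```

The lid looks seated, with the force jumping to 18.5 N. I'll lift off, back out over the shackle, turn and look.

>>> arm_command --moves '[[[1, -1, 0, 0, 0], [1, -1, 0, 0, 0], [1, -1, 0, 0, 0], [1, -0.2, 0, -1, 0], [0.6, 0, 0, -1, 0], [0.6, 0, -0.4, -1, 0], [0.6, 0, -0.4, -1, 0], [0.6, 0, 0, 0, -5.8], [0.6, 0, 0, 0, -5.8], [0.6, 0, 0, 0, -5.8], [0.6, 0, 0, 0, 0]]]'

```text
clock: 6.62
position: [0.4973, -0.025, 0.243]
ee_rot: [-0.109, 0.698, 0.109, 0.699]
ft_force: [-0.3, -0.7, -0.1]
grip_width: 0.397
```

```bash
python3 look.py w2.png lid_edge lid_ring lock_hole shackle_heel shackle_top shackle_toe
python3 - <<'E'
from h import *
snap('side','s2.png'); print(np.round(manip.get_obs()['joint_pos'],2))
for q in ['lid_edge','lid_ring','lock_hole','shackle_heel','shackle_top','shackle_toe']: print(q,[(np.round(d['pixel'],1).tolist(),round(d['confidence'],2)) for d in manip.pinpoint(q,'side')[:1]])
E
python3 - <<'E'
import cv2,numpy as np
a=cv2.imread('pics/w2.png');b=cv2.imread('pics/s2.png')[150:300,180:380]
cv2.imwrite('pics/c2.png',np.hstack([cv2.resize(a,(400,300)),cv2.resize(b,(400,300),interpolation=cv2.INTER_CUBIC)]))
E
```

```text
6.6167 [ 0.4973 -0.025   0.243 ] [[0.001, -0.304, 0.953], [0.0, 0.953, 0.304], [-1.0, 0.0, 0.001]] [-0.27 -0.72 -0.07] 0.39703064451905207
lid_edge [([230.0, 226.5], 0.85)]
lid_ring [([200.7, 220.3], 0.93)]
lock_hole [([198.8, 219.0], 0.7), ([253.0, 214.1], 0.47)]
shackle_heel [([217.3, 252.7], 0.64)]
shackle_top [([256.4, 216.4], 0.42), ([310.0, 457.0], 0.17)]
shackle_toe [([175.3, 255.2], 0.92)]
[-0.51  0.09  0.5   1.9  -0.05  1.17  1.88]
lid_edge [([216.4, 251.8], 0.96)]
lid_ring [([219.8, 240.7], 0.81)]
lock_hole [([221.5, 245.9], 0.56)]
shackle_heel [([215.3, 243.2], 0.69)]
shackle_top [([215.4, 231.5], 0.26)]
shackle_toe [([214.2, 230.4], 0.47)]
```

View pics/c2.png

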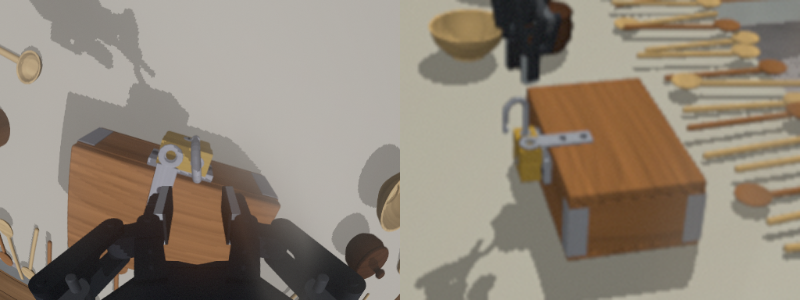

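The lid is shut flat and the ring sits over the lock hole (wrist about row 200, col 220). The shackle stands out at col ~250. The last joint would run out of range if I kept turning this way, so I'll use the half-turned grasp. First I'll refit.

```bash
cat > c.py <<'E'
from fit import *
import json
wi=json.load(open('wi.json'))
W={'lid_edge':(230,226.5),'lid_ring':(200.7,220.3),'shackle_heel':(217.3,252.7),'shackle_toe':(175.3,255.2)}
S={'lid_edge':(216.4,251.8),'lid_ring':(219.8,240.7),'shackle_toe':(214.2,230.4)}
obs=[('wrist',k,*a,1.5) for k,a in W.items()]+[('side',k,*a,1) for k,a in S.items()]
inf={'wrist':wi,'side':manip.camera_info('side')}
v,r=fit(obs,[.605,-.038,0,0.,1.25],inf); print(np.round(v,4)); print(np.round(r,1).tolist())
im=cv2.imread('pics/w2.png')
def draw(v,col):
  for k,p in model(v).items():
    print(k,np.round(p,4)); a=proj('wrist',p,wi); cv2.circle(im,(int(a[1]*8),int(a[0]*8)),8,col,-1,shift=3)
draw(v,(0,0,255)); 
v2=[.6048,-.038,-.009,0,1.2626]; draw(v2,(0,255,0))
c=im[140:280,150:350]; cv2.imwrite('pics/w2f.png',cv2.resize(c,None,fx=4,fy=4))
E
python3 c.py
```

```text
[ 0.6024 -0.047  -0.1084  0.0266  1.1999]
[[-1.1, -0.2], [0.2, -0.6], [-11.7, 1.1], [5.1, 0.1], [0.2, 0.1], [-1.1, 2.7], [1.6, 1.3]]
cashbox [ 0.6024 -0.047   0.    ]
lid_hinge [ 0.682  -0.0557  0.078 ]
lid_edge [ 0.5233 -0.0384  0.0963]
lid_ring [ 0.5    -0.0499  0.0998]
lock_hole [ 0.4995 -0.0499  0.09  ]
shackle_heel [ 0.5026 -0.0221  0.09  ]
shackle_top [ 0.489  -0.0257  0.144 ]
shackle_toe [ 0.4755 -0.0293  0.098 ]
cashbox [ 0.6048 -0.038   0.    ]
lid_hinge [ 0.6848 -0.0387  0.078 ]
lid_edge [ 0.5248 -0.0373  0.092 ]
lid_ring [ 0.5027 -0.0511  0.095 ]
lock_hole [ 0.5027 -0.0511  0.09  ]
shackle_heel [ 0.5029 -0.0231  0.09  ]
shackle_top [ 0.4896 -0.0272  0.144 ]
shackle_toe [ 0.4762 -0.0313  0.098 ]
```

View pics/w2f.png

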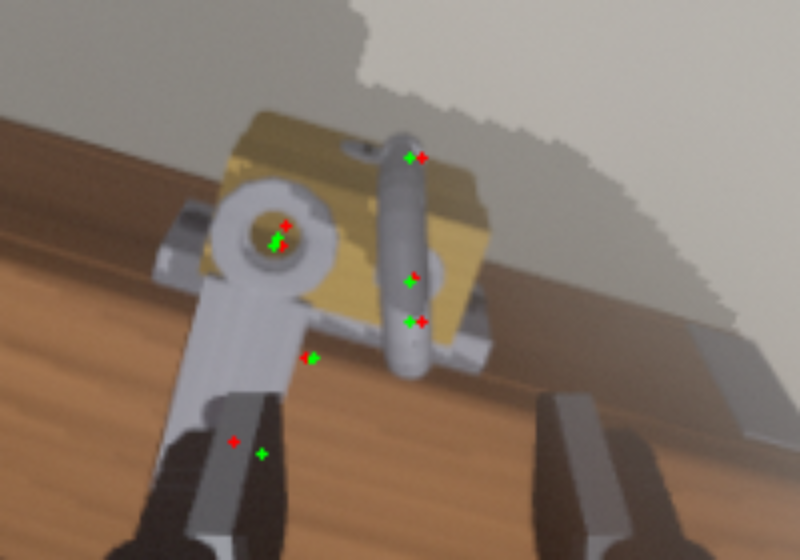

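The original fit (green) matches the picture to about 1 mm, and the shackle plane is parallel to the tool's z. Next is the half turn of the tool at height.

>>> arm_command --moves '[[[0.6, 0, 0, 0, 7.16], [0.6, 0, 0, 0, 7.16], [0.6, 0, 0, 0, 7.16], [0.6, 0, 0, 0, 7.16], [0.6, 0, 0, 0, 7.16], [0.6, 0, 0, 0, 7.16], [0.6, 0, 0, 0, 7.16], [0.6, 0, 0, 0, 7.16], [0.6, 0, 0, 0, 7.16], [0.6, 0, 0, 0, 7.16], [0.6, 0, 0, 0, 7.16], [0.6, 0, 0, 0, 7.16]]]'

```text
clock: 8.32
position: [0.4971, -0.0249, 0.2427]
ee_rot: [0.4, 0.583, -0.4, 0.583]
ft_force: [-0.2, -0.1, 1.3]
grip_width: 0.401
```

>>> arm_command --moves '[[[0.6, 0, 0, 0, 7.16], [0.6, 0, 0, 0, 7.16], [0.6, 0, 0, 0, 7.16], [0.6, 0, 0, 0, 7.16], [0.6, 0, 0, 0, 7.16], [0.6, 0, 0, 0, 7.16], [0.6, 0, 0, 0, 7.16], [0.6, 0, 0, 0, 7.16], [0.6, 0, 0, 0, 7.16], [0.6, 0, 0, 0, 7.16], [0.6, 0, 0, 0, 7.16], [0.6, 0, 0, 0, 7.16]]]'

```text
clock: 9.32
position: [0.4971, -0.025, 0.2426]
ee_rot: [0.69, 0.154, -0.69, 0.154]
ft_force: [0.1, 0.9, 0.6]
grip_width: 0.402
```

>>> arm_command --moves '[[[0.6, 0, 0, 0, 7.16], [0.6, 0, 0, 0, 1], [0.6, 0, 0, 0.35, 0], [0.6, 0, 0, 0, 0]]]'

```text
clock: 9.65
position: [0.4876, -0.0283, 0.2425]
ee_rot: [-0.698, -0.108, 0.699, -0.108]
ft_force: [0.6, 0.1, -0.5]
grip_width: 0.398
```

```bash
python3 look.py w3.png; python3 - <<'E'
from h import *
import json
wi=json.load(open('wi.json'))
print(np.round(manip.get_obs()['joint_pos'],2))
im=cv2.imread('pics/w3.png')
from fit import model
for k,p in model([.6048,-.038,-.009,0,1.2626]).items():
    a=proj('wrist',p,wi); print(k,np.round(a)); cv2.circle(im,(int(a[1]),int(a[0])),2,(0,255,0),-1)
cv2.imwrite('pics/w3f.png',cv2.resize(im,(768,576)))
E
```

```text
9.65 [ 0.4876 -0.0283  0.2425] [[-0.001, 0.302, -0.953], [-0.0, -0.953, -0.302], [-1.0, -0.0, 0.001]] [ 0.61  0.12 -0.46] 0.3980659986191978
[-0.68  0.07  0.68  1.92 -0.05  1.16 -1.25]
cashbox [ 72. 295.]
lid_hinge [-20. 337.]
lid_edge [161. 278.]
lid_ring [194. 285.]
lock_hole [192. 285.]
shackle_heel [181. 251.]
shackle_top [226. 251.]
shackle_toe [218. 251.]
```

View pics/w3f.png

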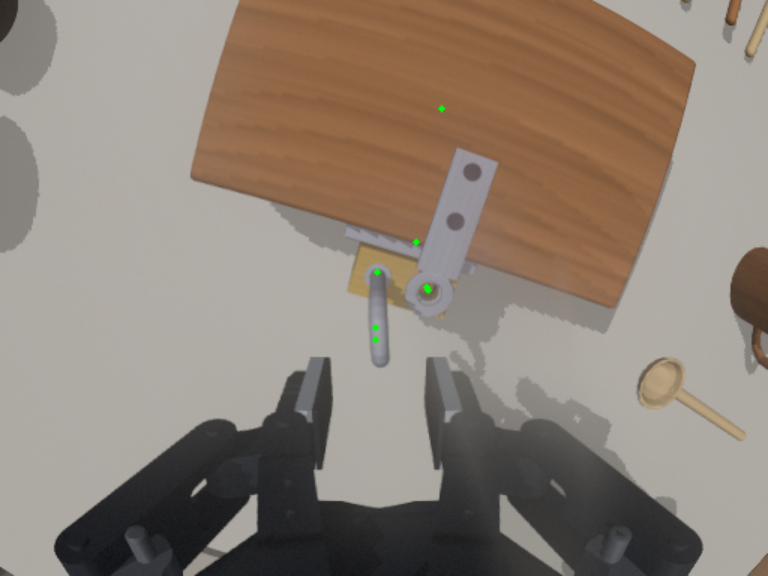

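Everything lines up: the ring is over the hole and the shackle is centred between the fingers. I'll descend and pinch the bow lightly.

>>> arm_command --moves '[[[0.6, 0.4, 0, -0.07, 0], [0.6, 0.4, 0, 0, 0], [0.6, 0.4, 0, 0, 0], [0.6, 0.4, 0, 0, 0], [0.6, 0.06, 0, 0, 0], [0.8, 0, 0, 0, 0], [1, 0, 0, 0, 0], [1, 0, 0, 0, 0], [1, 0, 0, 0, 0], [1, 0, 0, 0, 0]]]' --force 20

```text
clock: 10.53
position: [0.4905, -0.027, 0.2013]
ee_rot: [0.699, 0.107, -0.699, 0.107]
ft_force: [-0.5, -1.2, -3.4]
grip_width: 0.082
```

```bash
python3 look.py w4.png; python3 -c "
from h import *
snap('side','s4.png'); a=cv2.imread('pics/w4.png');b=cv2.imread('pics/s4.png')[150:300,160:360]
cv2.imwrite('pics/c4.png',np.hstack([cv2.resize(a,(400,300)),cv2.resize(b,(400,300),interpolation=cv2.INTER_CUBIC)]))"
```

```text
10.5333 [ 0.4905 -0.027   0.2013] [[0.0, 0.299, -0.954], [0.0, -0.954, -0.299], [-1.0, -0.0, -0.0]] [-0.51 -1.17 -3.41] 0.08222582539176175
```

View pics/c4.png

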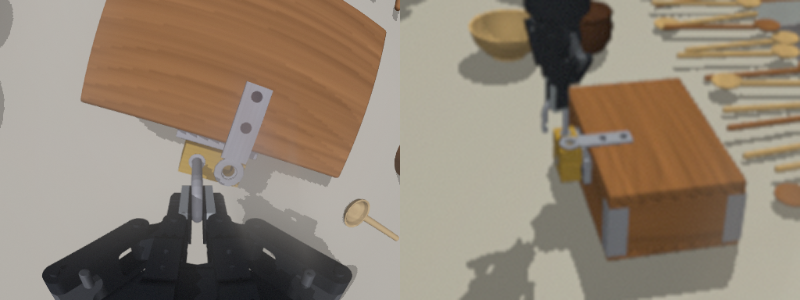

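The bow is pinched at an opening of about 7 mm, with low forces. I'll swing it round the heel in two halves.

>>> arm_command --moves '[[[1, 0, 0.058, -0.003, -6], [1, 0, 0.058, -0.003, -6], [1, 0, 0.058, -0.003, -6], [1, 0, 0.058, -0.003, -6], [1, 0, 0.058, -0.003, -6], [1, 0, 0.058, -0.003, -6], [1, 0, 0, 0, 0]]]'

```text
clock: 11.22
position: [0.4952, -0.0336, 0.2012]
ee_rot: [-0.631, -0.32, 0.631, -0.319]
ft_force: [-2.8, 2.3, 0.6]
grip_width: 0.083
```

>>> arm_command --moves '[[[1, 0, 0.058, -0.003, -6], [1, 0, 0.058, -0.003, -6], [1, 0, 0.058, -0.003, -6], [1, 0, 0.058, -0.003, -6], [1, 0, 0.058, -0.003, -6], [1, 0, 0.058, -0.003, -6], [1, 0, 0, 0, 0]]]'

```text
clock: 11.8
position: [0.5028, -0.036, 0.201]
ee_rot: [-0.501, -0.499, 0.502, -0.497]
ft_force: [-6.3, 3.5, 3.6]
grip_width: 0.08
```

```bash
python3 look.py w5.png lid_ring shackle_toe shackle_heel shackle_top; python3 -c "
from h import *
snap('side','s5.png'); a=cv2.imread('pics/w5.png');b=cv2.imread('pics/s5.png')[170:270,180:313]
cv2.imwrite('pics/c5.png',np.hstack([cv2.resize(a[90:330,90:410],(400,300)),cv2.resize(b,(400,300),interpolation=cv2.INTER_CUBIC)]))"
```

```text
11.8 [ 0.5028 -0.036   0.201 ] [[-0.002, 1.0, -0.007], [0.001, -0.007, -1.0], [-1.0, -0.002, -0.001]] [-6.28  3.52  3.57] 0.0798020804534933
lid_ring [([250.5, 253.0], 0.67), ([266.2, 251.0], 0.26)]
shackle_toe []
shackle_heel [([204.8, 249.4], 0.88)]
shackle_top [([263.5, 255.2], 0.59)]
```

View pics/c5.png

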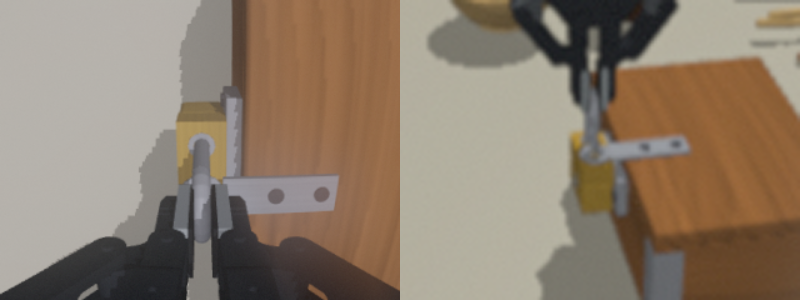

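The shackle is in line (tool z within 0.5° of the box's front plane) and its leg stands over the ring. I'll grip harder and press down in stages.

>>> arm_command --moves '[[[1, 0, 0, 0, 0], [1, 0, 0, 0, 0], [1, 0.1, 0, 0, 0], [1, 0.1, 0, 0, 0], [1, 0.1, 0, 0, 0], [1, 0.1, 0, 0, 0], [1, 0, 0, 0, 0]]]' --force 60

```text
clock: 12.68
position: [0.5026, -0.0359, 0.1907]
ee_rot: [-0.503, -0.498, 0.504, -0.496]
ft_force: [-6.2, 3.2, 3.8]
grip_width: 0.07
```

```bash
python3 look.py w6.png; python3 -c "
from h import *
snap('side','s6.png'); a=cv2.imread('pics/w6.png');b=cv2.imread('pics/s6.png')[170:270,180:313]
cv2.imwrite('pics/c6.png',np.hstack([cv2.resize(a[90:330,90:410],(400,300)),cv2.resize(b,(400,300),interpolation=cv2.INTER_CUBIC)]))"
```

```text
12.6833 [ 0.5026 -0.0359  0.1907] [[-0.003, 1.0, -0.014], [0.001, -0.014, -1.0], [-1.0, -0.003, -0.001]] [-6.21  3.2   3.83] 0.0697504023753545
```

View pics/c6.png

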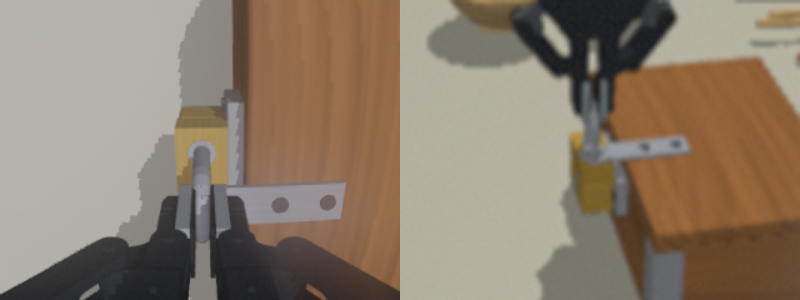

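The force is only 3.8 N, which is just the spring, so the toe is entering. I'll continue through the pawl.

>>> arm_command --moves '[[[1, 0.1, 0, 0, 0], [1, 0.1, 0, 0, 0], [1, 0.1, 0, 0, 0], [1, 0.1, 0, 0, 0], [1, 0.1, 0, 0, 0], [1, 0.1, 0, 0, 0], [1, 0.04, 0, 0, 0], [1, 0, 0, 0, 0]]]'

```text
clock: 13.45
position: [0.5026, -0.036, 0.1752]
ee_rot: [-0.503, -0.498, 0.504, -0.496]
ft_force: [-8.1, 3.7, 5.6]
grip_width: 0.069
```

>>> arm_command --moves '[[[1, 0.04, 0, 0, 0], [1, 0.04, 0, 0, 0], [1, 0, 0, 0, 0]]]'

```text
clock: 13.7
position: [0.5031, -0.0361, 0.1748]
ee_rot: [0.504, 0.498, -0.503, 0.496]
ft_force: [-15.6, 3.0, 25.8]
grip_width: 0.069
```

The force jumped to 25.8 N at the hard stop, so it should have clicked. I'll ease off, release, rise and check.

>>> arm_command --moves '[[[1, -0.06, 0, 0, 0], [0.6, 0, 0, 0, 0], [0.6, 0, 0, 0, 0], [0.6, 0, 0, 0, 0], [0.6, -0.5, 0, 0, 0], [0.6, -1, 0, 0, 0], [0.6, -1, 0, 0, 0], [0.6, -1, 0, 0, 0], [0.6, 0, 0, -1, 0], [0.6, 0, 0, -1, 0], [0.6, 0, 0, 0, 0]]]'

```text
clock: 14.62
position: [0.5044, 0.018, 0.2624]
ee_rot: [0.502, 0.499, -0.501, 0.498]
ft_force: [0.0, 0.1, 0.3]
grip_width: 0.395
```

```bash
python3 look.py w7.png lid_ring lid_edge shackle_toe shackle_heel shackle_top; cat > d.py <<'E'
from fit import *
import json
wi=json.load(open('wi.json'))
im=cv2.imread('pics/w7.png')
b=cv2.cvtColor(manip.camera('side'),cv2.COLOR_RGB2BGR)
print('side',[(q,[(np.round(d['pixel'],1).tolist(),round(d['confidence'],2)) for d in manip.pinpoint(q,'side')[:1]]) for q in ['shackle_top','lid_ring']])
im=cv2.resize(im[90:330,90:410],None,fx=2.5,fy=2.5,interpolation=cv2.INTER_CUBIC); b=cv2.resize(b[170:270,180:313],None,fx=6,fy=6,interpolation=cv2.INTER_CUBIC)
for sh,col in ((.024,(0,255,0)),(0,(0,0,255))):
    m=model([.6048,-.038,-.009,0,0],sh); p=m['shackle_top']
    a=proj('wrist',p,wi); cv2.circle(im,(int((a[1]-90)*2.5),int((a[0]-90)*2.5)),3,col,-1)
    s=proj('side',p); cv2.circle(b,(int((s[1]-180)*6),int((s[0]-170)*6)),3,col,-1); print(sh,np.round(a,1),np.round(s,1))
cv2.imwrite('pics/w7z.png',im); cv2.imwrite('pics/s7z.png',b)
E
python3 d.py
```

```text
14.6167 [0.5044 0.018  0.2624] [[0.001, 1.0, -0.006], [0.002, -0.006, -1.0], [-1.0, 0.001, -0.002]] [0.04 0.09 0.3 ] 0.39475105303351116
lid_ring [([269.1, 251.8], 0.55), ([266.5, 247.8], 0.4)]
lid_edge [([250.9, 274.6], 0.83)]
shackle_toe []
shackle_heel [([238.0, 246.1], 0.89)]
shackle_top [([266.6, 252.3], 0.64)]
side [('shackle_top', [([207.5, 243.3], 0.52)]), ('lid_ring', [([218.8, 239.4], 0.91)])]
0.024 [267.1 251. ] [208.6 243.6]
0 [283.5 250.9] [199.9 243.7]
```

View pics/w7z.png

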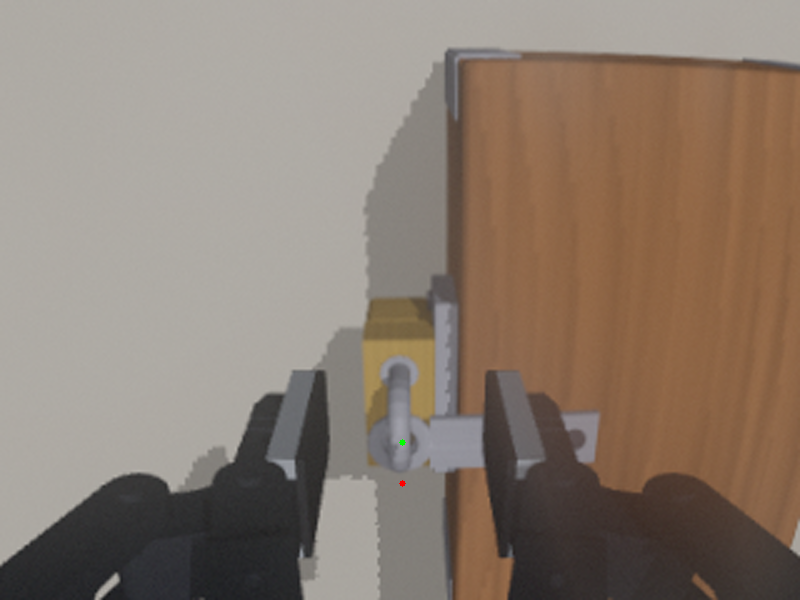

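View pics/s7z.png

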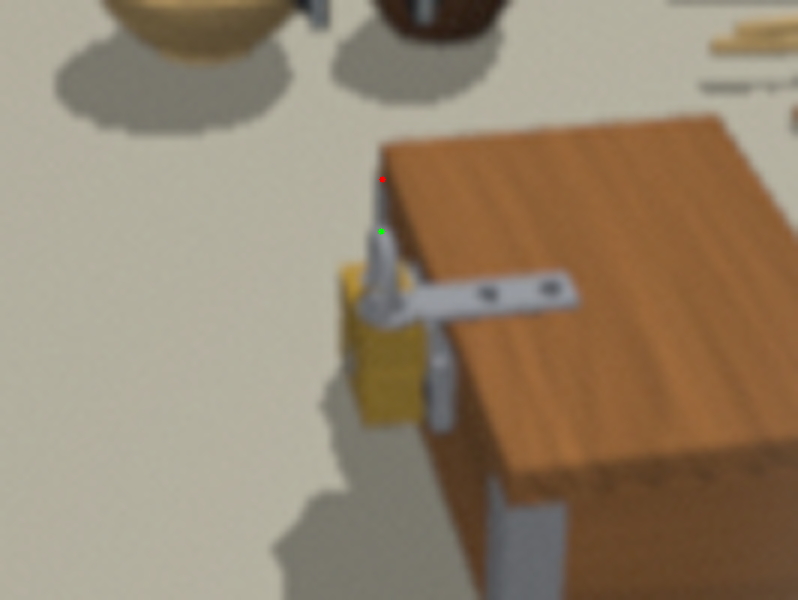

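With the gripper off, the shackle stays down. Its top matches the predicted locked height (green mark) in both views, the toe is through the ring and the lid is flat. Handing in.

```bash
python3 -c "
from workcell import manip
print(manip.hand_in())"
```

```text
the job is handed in; nothing more can be done
None
```

The box is locked and handed in at about 14.8 s of the 53 s allowed. The hand-in gave no verdict, so this rests on my own last checks.

- **What I did:** I eased the lid shut with closed fingertips at roughly 0.9 rad/s. Then I pinched the shackle's bow, swung it about 72° round its heel to stand over the ring, and pressed it down until it met the hard stop at about 26 N. I then let go and backed off.
- **Lock:** With the gripper clear and about zero force on it, the shackle stayed down. In both the wrist and side pictures its top sits within about 1 pixel of the predicted locked height; the raised height would be 9 to 16 pixels away.
- **Lid:** It lies flat, with the toe through its ring.
- **Bystanders:** The arm never came near the pot, bowl, cup or spoon. I did not measure their positions again at the end.
- **Checks that failed or disagreed:**
  - The toe detector found nothing once the toe was inside the lock.
  - One refit after the lid closed came out skewed because of poor shackle points. I dropped it in favour of the earlier fit, which matched the pictures to about 1 mm.

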